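# Run a finger along trunking lids to press them shut

### The arm

A 7-joint arm with a two-finger parallel gripper is mounted at the origin on a cart in front of the work surface, level with it; the furniture and walls round the work are solid. World frame = base frame: x ahead of the robot, y to its left, z up, the work surface at z = 0. Lengths are in m, angles in rad, forces in N, time in s.
With the tool pointing down it reaches from about 0.4 to 0.75 m from the base axis. Payload 19.5 kg.
Tool frame: the origin (TCP) lies midway between the tips of the shut fingers; the grasp point (between the pads) lies 19 mm behind it (r.grip_point_offset is the z of the grasp point in the tool frame, in m); z points along the fingers, y is the line along which they close (so a half turn about z gives the same grasp; the last joint's range is limited). The gripper opens to 85 mm and grips with 20 to 120 N. Pads are 22 mm wide; open, the fingers measure 114 mm over their backs; the gripper's body (76 mm by 85 mm) begins 54 mm behind the grasp point. The pads swing forward as they close: fully open they stand 13 mm farther back than shut.
Start: joints at [1.071, 0.707, -0.028, 1.485, 0.022, 0.951, -0.075], TCP at [0.254, -0.516, 0.231] pointing down, gripper open.
Joint ranges: [-2.71, 2.71], [-0.32, 2.16], [-1.57, 1.52], [0, 2.45], [-1.46, 4.6], [0, 2.02], [-2.83, 2.83]. Speed limits (rad/s): [1.89, 1.89, 2.57, 2.57, 3.01, 3.01, 3.01].

### API

Orientations are given as a rotation vector (axis times angle).
In Python, from cell import r, cams, ticket, find_in, trace, place_of gives the robot as it stands.
- The arm moves only by the shell command python3 -m handwheel 'ROWS' [OPENING] [FORCE]. ROWS is text: rows parted by semicolons, each of 4 numbers parted by spaces: the shift along the tool's x, y, z in mm, then the turn about the tool's z in degrees. In form: dx dy dz turn; .... A call has 1 to 8 rows; each row shifts and turns the commanded pose from where the row before left it, along the tool's axes as they then stand; what a row does not reach is not made up. A row lasts 1/10 s, in which the tool goes at most 50 mm and 8.59 degrees, less where a joint would pass 70% of its speed; a pose out of reach is approached as far as the arm can. A call is refused whole if a number of a shift passes 50 or a number of a turn 8.59, either way. A call with a gripper value outside its range is refused whole. OPENING is the gripper's target within -1 to 1 (shut at 1, half-way at 0, fully open at -1), set as the call begins (- or left out, the last holds). The fingers move at their own pace and stop on an object; FORCE is the grip in N (left out, the last holds). Time passes only in rows, so rows that do not move let the fingers close. It gives the time, the measured TCP pose, the force, the opening and the grip force at its end, in the units of the state.
- r.sense(): the state, without advancing time (a new reading comes with each control period).
- cams.get_image(name): name is "scene" or "top" or "wrist"; returns a dict with "color" (400x640x3 uint8, red, green, blue), "fovy" (degrees; the focal length in pixels is half the picture's height over the tangent of half this angle, whatever the lens; pixels are square), "cx", "cy" (the principal point, pixels), "position" and "orientation" of the camera in the world. Camera axes: x right, y down, z forward; pixel columns grow to the right and rows downward; lengths in m; the calibration is good to about 2 mm. A picture is of the moment at which its call begins. There is no depth.
- ticket.finish_job(): hands the job in; it is judged then, once.
Trained networks look in a picture, given as the dict that the camera call returned (one of the last four; its "shot" number tells which), for a name from the list of things; names that differ only in an ending like _2 or _b are one class to them, and where a whole thing is asked for, a point or a joint stands for the part that bears it (a point fixed in the world has none). Each returns a list of dicts, best first, with "confidence" (0 to 1); they miss things now and then, are a little off and sometimes report something else, mostly with a low value. They report only what shows in the picture. A call takes as long as a camera call.
- find_in(query, picture): "position" ([x, y, z] in m, in world coordinates, good to about 4 mm: the middle of the surface that is visible of it).
- trace(query, picture): "region" (400x640 bool, what is visible of it).
- place_of(query, picture): "position" ([x, y, z] in m, in world coordinates, good to about 4 mm: a listed point, or the origin of a listed thing).
The state is a dict: "t": time; "qpos": joint angles; "qd": joint speeds; "joint_efforts": joint torques, N m; "eef_pos": TCP position; "orientation": TCP orientation; "ft_force": force on the tool from outside, world axes, zero at the start; "torque": the same for the moment, N m; "gripper_width": opening from 0.0 (shut) to 1.0 (fully open); "grasp_force": force on a finger pad.
Only numpy, scipy, OpenCV 4.12 (cv2) and the standard library are available. Lean on these libraries where they do the work, as an engineer would, in place of code of your own. Each camera call takes 0.05 s, during which the arm holds its last target. There are 200 camera calls.

### The job

The three lids of the white trunking on the board are hooked on at one end and still stand up at the other. Starting on the round box, run your fingertips along the trunking round both bends to the square end cap in one unbroken stroke, with light pressure and without lifting off on the way, so that each lid in turn is pressed down flush; then take the hand away. Do not grasp or pry anything open, and leave the loose things where they lie.

Things in the scene. Friction and masses are not known exactly. Their poses are not given: they have to be found in the camera images.
- board: plywood board fixed to the top, 170 x 360 x 12 mm, carrying a white plastic trunking (25 mm wide, 16 mm high, stuck down on 4 mm of springy foam tape: the whole trunking with its box, bends, cap and lids sinks straight down about 1 mm for every 3 N beyond the first 3 to 4 N of pressing, at most 4 mm) that makes a dog-leg with two 40 degree bends. Origin at the centre of the underside; z up; +y towards the end with the round box, the trunking crosses it from +y to -y
- box_top (a point): centre of the flat top of the fixed round junction box (60 mm across) where the trunking begins; its top is 32 mm above the work surface, level with shut lids and with the tops of bends and end cap. Lid 1 begins 31 mm from this point, on the straight line to bend1
- bend1 (a point): fixed first bend fitting, at its corner on the trunking's centre line, on the top; 120 mm from box_top. Lid 2 begins 19 mm after it, on the straight line to bend2
- bend2 (a point): fixed second bend fitting, at its corner on the centre line, on the top; 108 mm from bend1. Lid 3 begins 19 mm after it, on the straight line to end_cap
- end_cap (a point): top centre of the fixed square end cap (22 x 27 mm) where the trunking ends; 101 mm from bend2
- lid1 (a joint): white strip lid 1 of the trunking: 70 mm long, 25 mm wide, 2.5 mm thick. It is hooked (hinged) at the end towards the round box and its other end stands up. Value: its angle in rad, 0 = shut, flush with the fixed fittings; starts 0.12 to 0.20 (free end 8 to 14 mm proud). Friction holds it where it is left; pushing it down takes about 0.05 N m, that is about 1 N at the free end and 5 N at 10 mm from the hooked end
- lid1_free (a point): top of the raised free end of lid 1, on its centre line (moves with the lid; when shut it is 32 mm above the work surface)
- lid2 (a joint): white strip lid 2 of the trunking: 70 mm long, 25 mm wide, 2.5 mm thick. It is hooked (hinged) at the end towards the round box and its other end stands up. Value: its angle in rad, 0 = shut, flush with the fixed fittings; starts 0.12 to 0.20 (free end 8 to 14 mm proud). Friction holds it where it is left; pushing it down takes about 0.05 N m, that is about 1 N at the free end and 5 N at 10 mm from the hooked end
- lid2_free (a point): top of the raised free end of lid 2, on its centre line (moves with the lid; when shut it is 32 mm above the work surface)
- lid3 (a joint): white strip lid 3 of the trunking: 70 mm long, 25 mm wide, 2.5 mm thick. It is hooked (hinged) at the end towards the round box and its other end stands up. Value: its angle in rad, 0 = shut, flush with the fixed fittings; starts 0.12 to 0.20 (free end 8 to 14 mm proud). Friction holds it where it is left; pushing it down takes about 0.05 N m, that is about 1 N at the free end and 5 N at 10 mm from the hooked end. This is the last one, next to the square end cap
- lid3_free (a point): top of the raised free end of lid 3, on its centre line (moves with the lid; when shut it is 32 mm above the work surface)
- tape_mid (a point): centre of a loose black tape roll, 62 mm across, 19 mm high, lying on the board near the first run; bystander
- coupler_mid (a point): centre of a loose brass pipe coupler, 27 x 64 x 24 mm, lying on the board near the last run; bystander

How it is judged:
On the way, in this order (a step that is already met when the one before it is completed fails the run):
1. the fingertips are on or close above the round box, at the start (horizontal distance between the grasp point and box_top below 0.025 m and z of the grasp point in the frame of board below 0.09 m), for 0.05 s.
2. lid 1 is shut and the fingertips, still low, have come to the first bend (value of joint lid1 below 0.045 rad and horizontal distance between the grasp point and bend1 below 0.025 m and z of the grasp point in the frame of board below 0.09 m), for 0.05 s.
3. lid 2 is shut and the fingertips, still low, have come to the second bend (value of joint lid2 below 0.045 rad and horizontal distance between the grasp point and bend2 below 0.025 m and z of the grasp point in the frame of board below 0.09 m), for 0.05 s.
4. lid 3 is shut and the fingertips, still low, have come to the end cap (value of joint lid3 below 0.045 rad and horizontal distance between the grasp point and end_cap below 0.025 m and z of the grasp point in the frame of board below 0.09 m), for 0.05 s.
At the end, for the whole second after the job is handed in: all three lids shut (angle under 0.045 rad, free end less than about 3 mm proud); tape roll and coupler within 20 mm of where they lay (value of joint each of lid1, lid2, lid3 below 0.045 rad and distance of each of tape_mid, coupler_mid from where it was at the start of the episode below 0.02 m); the robot touches nothing.
It fails at once if the finger is lifted off (about 40 mm or more above the trunking) between the first lid's closing and the last lid's (value of joint lid1 below 0.045 rad and value of joint lid3 above 0.06 rad and z of the grasp point in the frame of board above 0.09 m).
It fails at once if a lid is shut before the one ahead of it ((value of joint lid2 below 0.045 rad and value of joint lid1 above 0.06 rad) or (value of joint lid3 below 0.045 rad and value of joint lid2 above 0.06 rad)).
It fails at once if a lid is prised further open (value of joint any of lid1, lid2, lid3 above 0.27 rad).
It fails at once if the trunking or board is pressed hard (over 35 N) (contact force between the fingers and board above 35 N).
It fails at once if a loose thing is lifted (15 mm or more) or pushed away (20 mm or more) (distance of any of tape_mid, coupler_mid from where it was at the start of the episode above 0.02 m or height (world z) of tape_mid above 0.0365 m or height (world z) of coupler_mid above 0.039 m).
It also fails if it takes over 45 s, if anything falls off the work surface, if the arm or the gripper's body presses on something with over 40 N, if the wrist force passes 120 N, or if a joint passes its speed limit or range.

## Working session

There is one attempt and no reset: what is moved stays moved. The work goes in short steps, Python scripts to look and compute and a shell command to move; the robot and the scene stay as the last step left them, time stands still between calls to the robot, and variables do not carry over. Pictures are saved under pics/ and viewed, at most 10 in all, crops included, and the job is handed in when it is done.

```bash
mkdir -p pics; cat > h.py <<'E'
from cell import r, cams, ticket, find_in, trace, place_of
import numpy as np, cv2
from scipy.spatial.transform import Rotation as R
def save(p,n): cv2.imwrite('pics/'+n,p["color"][:,:,::-1])
E
python3 - <<'E'
from h import *
s=r.sense()
print(s['t'],s['eef_pos'],s['orientation'],s['gripper_width'],r.grip_point_offset)
print(R.from_rotvec(s['orientation']).as_matrix().round(3))
for c in ['top','scene']:
    p=cams.get_image(c); save(p,c+'0.png')
    for q in ['board','box_top','bend1','bend2','end_cap','lid1_free','lid2_free','lid3_free','tape_mid','coupler_mid']:
        print(c,q,[(np.round(d['position'],4).tolist(),round(d['confidence'],2)) for d in place_of(q,p)[:2]])
E
```

```text
0.0 [ 0.25402858 -0.51559027  0.23085429] [-3.05872943e+00 -7.12605609e-01  4.01377110e-04] 1.0060322276898201 -0.0187
[[ 0.897  0.442 -0.   ]
 [ 0.442 -0.897  0.001]
 [-0.    -0.001 -1.   ]]
top board [([0.5023, 0.1001, 0.0012], 0.89)]
top box_top [([0.4886, 0.256, 0.0314], 0.68)]
top bend1 [([0.526, 0.1412, 0.0306], 0.88), ([0.491, 0.0402, 0.0316], 0.72)]
top bend2 [([0.526, 0.1412, 0.0306], 0.88), ([0.491, 0.0402, 0.0316], 0.72)]
top end_cap [([0.5222, -0.0533, 0.0318], 0.57)]
top lid1_free [([0.5171, 0.1645, 0.0425], 0.63)]
top lid2_free [([0.4946, 0.0611, 0.0401], 0.63)]
top lid3_free [([0.5206, -0.0446, 0.0448], 0.89), ([0.497, 0.0621, 0.0414], 0.59)]
top tape_mid []
top coupler_mid [([0.5824, 0.0104, 0.0226], 0.8)]
scene board [([0.5027, 0.1058, 0.0017], 0.91)]
scene box_top [([0.4823, 0.2556, 0.0357], 0.9)]
scene bend1 [([0.4887, 0.0398, 0.0317], 0.88), ([0.5209, 0.1451, 0.0326], 0.74)]
scene bend2 [([0.4887, 0.0398, 0.0317], 0.88), ([0.5209, 0.1451, 0.0326], 0.74)]
scene end_cap []
scene lid1_free [([0.52, 0.1614, 0.0395], 0.57), ([0.4935, 0.0599, 0.0436], 0.34)]
scene lid2_free [([0.4919, 0.0598, 0.0442], 0.64)]
scene lid3_free [([0.5208, -0.0403, 0.0395], 0.73)]
scene tape_mid [([0.4295, 0.1674, 0.0182], 0.63)]
scene coupler_mid [([0.5812, 0.0101, 0.0277], 0.61)]
```

View pics/top0.png

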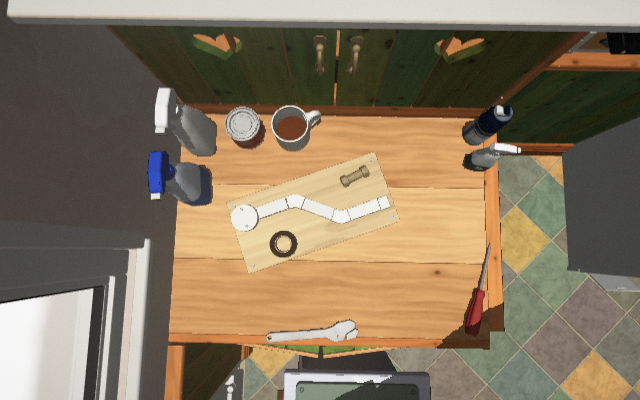

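View pics/scene0.png

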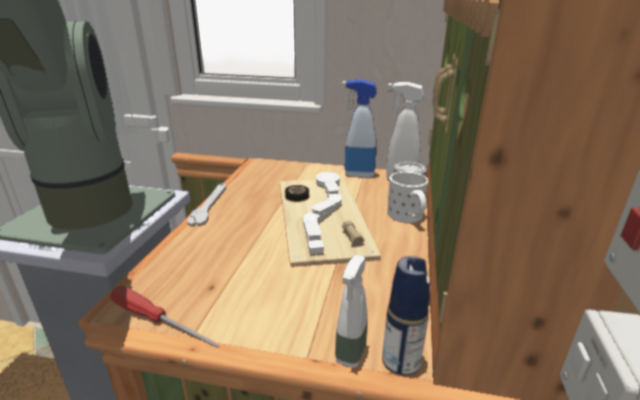

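Both pictures agree with the networks. In the top view the box is at (243,217), bend1 at (295,201), bend2 at (340,216), the cap at (385,202), the tape at (283,243) and the coupler at (354,176). I'll align the tool with the world axes, shut the gripper and travel over.

```bash
python3 -m handwheel '0 0 0 6.56; 0 0 0 6.56; 0 0 0 6.56; 0 0 0 6.55; 40 -40 0 0; 40 -40 0 0; 40 -40 0 0; 40 -40 0 0' 1 40; python3 -m handwheel '40 -40 0 0; 30 -40 0 0; 20 -40 0 0; 10 -40 0 0; 0 -40 0 0; 0 -40 0 0; 0 -40 0 0; 0 -40 0 0'; python3 -c "
from h import *
print(R.from_rotvec(r.sense()['orientation']).as_matrix().round(3))"
```

```text
t: 1.9
eef_pos: [0.3967, -0.3728, 0.2314]
orientation: [3.142, -0.0, 0.0]
ft_force: [0.9, -0.3, 0.3]
gripper_width: 0.0
grasp_force: 0.0
t: 2.7
eef_pos: [0.4907, -0.0574, 0.2314]
orientation: [-3.141, 0.0, -0.0]
ft_force: [1.6, 0.0, 0.4]
gripper_width: -0.001
grasp_force: 0.0
[[ 1. -0.  0.]
 [-0. -1.  0.]
 [ 0. -0. -1.]]
```

```bash
python3 -m handwheel '0 -45 0 0; 0 -45 0 0; 0 -45 0 0; 0 -45 0 0; 0 -45 0 0; 0 -45 0 0; 0 0 0 0; 0 0 0 0';  python3 - <<'E'
from h import *
s=r.sense(); print(s['eef_pos'])
for c in ['wrist','top']:
    p=cams.get_image(c); save(p,c+'1.png')
    for q in ['box_top','bend1','bend2','end_cap','tape_mid']:
        print(c,q,[(np.round(d['position'],4).tolist(),round(d['confidence'],2)) for d in place_of(q,p)[:2]])
E
```

```text
t: 3.5
eef_pos: [0.4907, 0.2115, 0.2311]
orientation: [3.141, 0.002, -0.0]
ft_force: [-0.6, -0.8, 0.2]
gripper_width: -0.001
grasp_force: 0.0
[0.49068642 0.21152115 0.23114794]
wrist box_top [([0.4844, 0.2568, 0.0272], 0.65)]
wrist bend1 [([0.4832, 0.0372, 0.0335], 0.73), ([0.5246, 0.1444, 0.0289], 0.67)]
wrist bend2 [([0.4832, 0.0372, 0.0335], 0.73), ([0.5246, 0.1444, 0.0289], 0.67)]
wrist end_cap [([0.5252, -0.0493, 0.0321], 0.94), ([0.583, 0.0117, 0.0259], 0.45)]
wrist tape_mid [([0.4296, 0.1661, 0.0192], 0.87), ([0.5025, 0.1045, 0.0021], 0.27)]
top box_top [([0.487, 0.2565, 0.0301], 0.58)]
top bend1 [([0.4918, 0.038, 0.0336], 0.79), ([0.5274, 0.1409, 0.034], 0.65)]
top bend2 [([0.4918, 0.038, 0.0336], 0.79), ([0.5274, 0.1409, 0.034], 0.65)]
top end_cap [([0.5228, -0.0524, 0.0322], 0.9), ([0.4916, 0.0399, 0.0323], 0.74)]
top tape_mid [([0.4264, 0.1662, 0.0215], 0.92)]
```

View pics/wrist1.png

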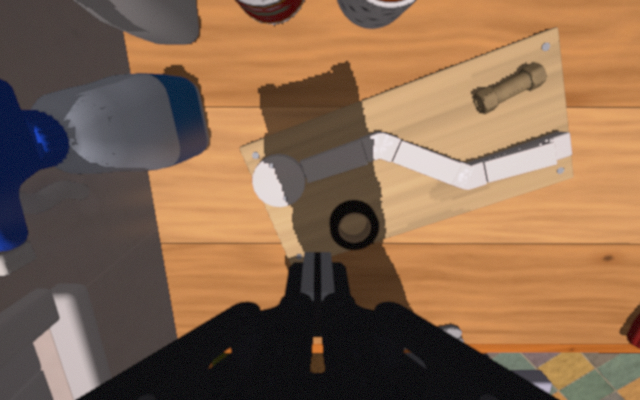

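In the wrist view the box is at (278,180), bend1 at (383,147), bend2 at (470,175) and the cap at (562,150), so nothing is in the way. Averaged estimates: box (.486,.256), bend1 (.525,.1425), bend2 (.489,.039), cap (.523,-.054).

```bash
python3 -m handwheel '-5 -40 0 0; 0 0 40 0; 0 0 40 0; 0 0 40 0; 0 0 30 0; 0 0 25 0; 0 0 10 0; 0 0 0 0'; python3 -m handwheel '0 0 4 0; 0 0 2 0; 0 0 0 0'
```

```text
t: 4.9
eef_pos: [0.4856, 0.2508, 0.0457]
orientation: [3.141, -0.0, -0.002]
ft_force: [-0.6, 0.3, 1.1]
gripper_width: -0.004
grasp_force: 0.0
t: 5.2
eef_pos: [0.4861, 0.2512, 0.0409]
orientation: [-3.141, -0.0, -0.001]
ft_force: [1.1, 0.2, -1.0]
gripper_width: -0.002
grasp_force: 0.0
```

```bash
python3 -m handwheel '0 0 3 0; 0 0 2 0; 0 0 1 0; 0 0 0 0'; python3 -m handwheel '0 0 2 0; 0 0 0 0';  python3 -m handwheel '0 0 1 0; 0 0 0 0';python3 -m handwheel '0 0 1 0; 0 0 0 0'
```

```text
t: 5.6
eef_pos: [0.4859, 0.251, 0.0342]
orientation: [-3.142, 0.0, 0.0]
ft_force: [0.4, 0.6, -0.3]
gripper_width: 0.002
grasp_force: 0.0
t: 5.8
eef_pos: [0.4859, 0.251, 0.0322]
orientation: [-3.142, 0.0, 0.0]
ft_force: [0.4, 1.0, -0.4]
gripper_width: 0.0
grasp_force: 0.0
t: 6.0
eef_pos: [0.486, 0.251, 0.0314]
orientation: [-3.141, -0.0, -0.0]
ft_force: [-0.4, -0.1, 6.3]
gripper_width: 0.004
grasp_force: 2.7
t: 6.2
eef_pos: [0.486, 0.2511, 0.0305]
orientation: [-3.141, 0.0, -0.0]
ft_force: [-1.6, -0.8, 7.6]
gripper_width: 0.001
grasp_force: 4.0
```

```bash
python3 -m handwheel '1.8 5 0 0; 1.8 5 0 0; 1.8 5 0 0; 1.8 5 0 0'; python3 -m handwheel '1.8 5 0 0; 1.8 5 0 0';python3 -m handwheel '1.8 5 0 0; 1.8 5 0 0';python3 -m handwheel '1.8 5 0 0; 1.8 5 0 0'
```

```text
t: 6.6
eef_pos: [0.4932, 0.2319, 0.0307]
orientation: [-3.14, -0.001, -0.001]
ft_force: [-1.7, 6.5, 7.7]
gripper_width: -0.001
grasp_force: 4.0
t: 6.8
eef_pos: [0.4968, 0.2219, 0.0307]
orientation: [-3.14, -0.001, -0.001]
ft_force: [-1.4, 5.1, 7.8]
gripper_width: 0.001
grasp_force: 3.7
t: 7.0
eef_pos: [0.5004, 0.2119, 0.0307]
orientation: [-3.14, -0.001, -0.001]
ft_force: [-2.1, 5.8, 7.9]
gripper_width: -0.001
grasp_force: 3.7
t: 7.2
eef_pos: [0.504, 0.2018, 0.0306]
orientation: [-3.14, -0.001, -0.0]
ft_force: [-1.4, 5.4, 7.3]
gripper_width: -0.005
grasp_force: 3.7
```

Steady at about 7.7 N, so I'll carry on to bend1.

```bash
python3 -m handwheel '1.8 5 0 0; 1.8 5 0 0; 1.8 5 0 0; 1.8 5 0 0; 1.8 5 0 0; 1.8 5 0 0'; python3 -m handwheel '1.8 5 0 0; 1.8 5 0 0; 1.8 5 0 0; 1.8 5 0 0; 1.8 5 0 0; 1.8 5 0 0; 0 0 0 0'; python3 - <<'E'
from h import *
p=cams.get_image('top'); save(p,'top2.png')
cv2.imwrite('pics/c2.png',cv2.resize(p['color'][150:270,210:420,::-1],None,fx=3.5,fy=3.5,interpolation=2))
for q in ['bend1','bend2','end_cap','lid1_free','tape_mid']:
    print(q,[(np.round(d['position'],4).tolist(),round(d['confidence'],2)) for d in place_of(q,p)[:2]])
p=cams.get_image('wrist'); save(p,'w2.png')
for q in ['bend1','bend2','end_cap','lid1_free','tape_mid']:
    print(q,[(np.round(d['position'],4).tolist(),round(d['confidence'],2)) for d in place_of(q,p)[:2]])
E
```

```text
t: 7.8
eef_pos: [0.5148, 0.1717, 0.0306]
orientation: [-3.14, -0.001, -0.0]
ft_force: [-1.5, 4.5, 7.3]
gripper_width: 0.004
grasp_force: 3.3
t: 8.5
eef_pos: [0.5259, 0.141, 0.0307]
orientation: [-3.141, 0.0, -0.001]
ft_force: [-0.4, -1.3, 7.6]
gripper_width: -0.003
grasp_force: 3.8
bend1 [([0.4894, 0.0404, 0.0305], 0.7)]
bend2 [([0.4894, 0.0404, 0.0305], 0.7)]
end_cap [([0.5213, -0.0532, 0.0307], 0.66)]
lid1_free [([0.5226, -0.0515, 0.0307], 0.25)]
tape_mid []
bend1 [([0.4855, 0.0399, 0.0311], 0.71), ([0.4838, 0.2555, 0.026], 0.69)]
bend2 [([0.4855, 0.0399, 0.0311], 0.71), ([0.4838, 0.2555, 0.026], 0.69)]
end_cap []
lid1_free [([0.5195, 0.1625, 0.0287], 0.91), ([0.4845, 0.0397, 0.03], 0.35)]
tape_mid []
```

View pics/w2.png

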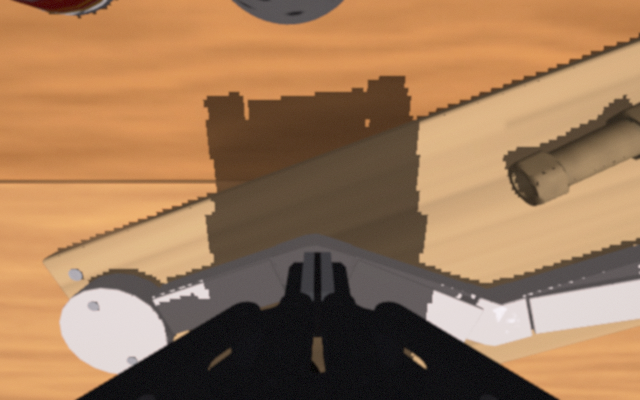

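The finger sits on bend1 (318,260) and lid 1 is flat behind it (free end estimated at z 0.029). Next is bend2: 20 rows of about (-1.8, 5).

```bash
python3 -m handwheel '-1.8 5 0 0; -1.8 5 0 0; -1.8 5 0 0; -1.8 5 0 0; -1.8 5 0 0; -1.8 5 0 0'; python3 -m handwheel '-1.8 5 0 0; -1.8 5 0 0; -1.8 5 0 0; -1.8 5 0 0; -1.8 5 0 0; -1.8 5 0 0; -1.8 5 0 0';  python3 -m handwheel '-1.8 5 0 0; -1.8 5 0 0; -1.8 5 0 0; -1.8 5 0 0; -1.8 5 0 0; -1.8 5 0 0; -1.8 5 0 0; 0 0 0 0'; python3 - <<'E'
from h import *
for c in ['top','wrist']:
  p=cams.get_image(c); save(p,c+'3.png')
  for q in ['bend2','end_cap','lid2_free','lid1_free','coupler_mid']:
    print(c,q,[(np.round(d['position'],4).tolist(),round(d['confidence'],2)) for d in place_of(q,p)[:2]])
E
```

```text
t: 9.7
eef_pos: [0.5154, 0.1117, 0.0308]
orientation: [-3.14, -0.001, -0.003]
ft_force: [1.7, 5.0, 8.0]
gripper_width: 0.002
grasp_force: 3.6
t: 10.4
eef_pos: [0.5027, 0.0766, 0.0307]
orientation: [-3.14, -0.001, -0.003]
ft_force: [2.0, 4.8, 6.7]
gripper_width: -0.001
grasp_force: 3.3
t: 11.2
eef_pos: [0.4899, 0.0408, 0.0307]
orientation: [-3.141, 0.0, -0.002]
ft_force: [1.2, -1.6, 7.1]
gripper_width: 0.001
grasp_force: 3.8
top bend2 []
top end_cap []
top lid2_free []
top lid1_free []
top coupler_mid []
wrist bend2 [([0.5258, 0.1457, 0.0235], 0.61)]
wrist end_cap [([0.5226, -0.0506, 0.0309], 0.92)]
wrist lid2_free [([0.4959, 0.057, 0.03], 0.81)]
wrist lid1_free [([0.5209, 0.159, 0.0288], 0.85)]
wrist coupler_mid [([0.5798, 0.0102, 0.026], 0.95)]
```

View pics/wrist3.png

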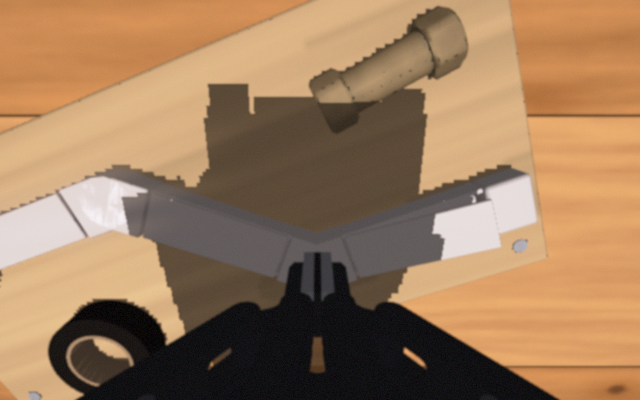

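The finger is on bend2 (318,255). Lid 2 is flush (277,262) and lid 3 still stands up next to the cap (517,203). On to the cap.

```bash
python3 -m handwheel '1.8 5 0 0; 1.8 5 0 0; 1.8 5 0 0; 1.8 5 0 0; 1.8 5 0 0; 1.8 5 0 0'; python3 -m handwheel '1.8 5 0 0; 1.8 5 0 0; 1.8 5 0 0; 1.8 5 0 0; 1.8 5 0 0; 1.8 5 0 0; 1.8 5 0 0';  python3 -m handwheel '1.8 5 0 0; 1.8 5 0 0; 1.8 5 0 0; 1.8 5 0 0; 1.8 5 0 0; 1.5 4 0 0; 0 0 0 0; 0 0 0 0'; python3 - <<'E'
from h import *
for c in ['wrist']:
  p=cams.get_image(c); save(p,c+'4.png')
  for q in ['end_cap','lid1_free','lid3_free','lid2_free','coupler_mid']:
    print(c,q,[(np.round(d['position'],4).tolist(),round(d['confidence'],2)) for d in place_of(q,p)[:2]])
E
```

```text
t: 12.4
eef_pos: [0.5003, 0.0116, 0.0305]
orientation: [-3.14, -0.001, 0.0]
ft_force: [-2.1, 4.7, 8.4]
gripper_width: -0.001
grasp_force: 3.9
t: 13.1
eef_pos: [0.5129, -0.0234, 0.0305]
orientation: [-3.141, -0.001, 0.0]
ft_force: [-2.2, 5.3, 7.0]
gripper_width: -0.004
grasp_force: 3.6
t: 13.9
eef_pos: [0.5236, -0.053, 0.0306]
orientation: [-3.141, 0.0, -0.001]
ft_force: [-1.0, 1.3, 8.3]
gripper_width: -0.001
grasp_force: 3.9
wrist end_cap []
wrist lid1_free [([0.5023, 0.1035, 0.003], 0.74)]
wrist lid3_free [([0.5228, -0.0433, 0.0295], 0.67)]
wrist lid2_free [([0.495, 0.0602, 0.0309], 0.97)]
wrist coupler_mid [([0.58, 0.0113, 0.0267], 0.85)]
```

View pics/wrist4.png

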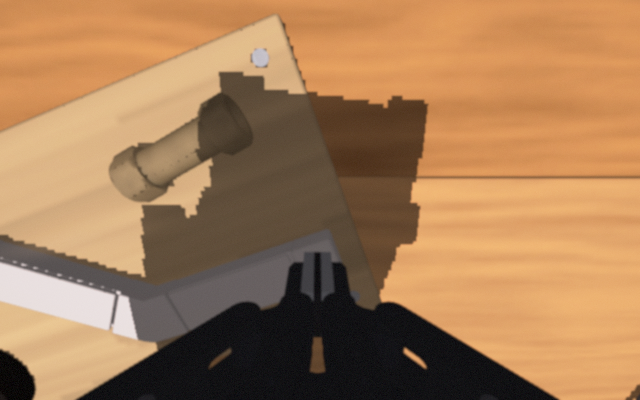

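The fingertips are on the cap (318,255), lid 3 is down, and the coupler hasn't moved. Lifting off to check.

```bash
python3 -m handwheel '0 0 -10 0; 0 0 -30 0; 0 0 -40 0; 0 0 -40 0; 0 40 -40 0; 0 40 0 0; 0 40 0 0; 0 0 0 0'; python3 - <<'E'
from h import *
for c in ['wrist','top']:
  p=cams.get_image(c); save(p,c+'5.png')
  for q in ['lid1_free','lid2_free','lid3_free','tape_mid','coupler_mid']:
    print(c,q,[(np.round(d['position'],4).tolist(),round(d['confidence'],2)) for d in place_of(q,p)[:3]])
E
```

```text
t: 15.0
eef_pos: [0.5224, -0.1739, 0.1864]
orientation: [3.139, -0.01, 0.0]
ft_force: [-0.4, 0.8, 0.3]
gripper_width: -0.001
grasp_force: 0.0
wrist lid1_free [([0.4803, 0.0412, 0.0308], 0.7)]
wrist lid2_free [([0.4992, 0.0561, 0.0356], 0.81), ([0.5248, -0.0429, 0.0325], 0.7)]
wrist lid3_free [([0.5227, -0.0431, 0.0294], 0.85)]
wrist tape_mid [([0.427, 0.1686, 0.0184], 0.91)]
wrist coupler_mid [([0.5821, 0.0113, 0.0243], 0.78), ([0.5234, -0.0483, 0.0323], 0.53)]
top lid1_free [([0.5163, 0.1623, 0.0311], 0.6)]
top lid2_free [([0.4947, 0.0576, 0.0336], 0.68)]
top lid3_free [([0.5195, -0.0437, 0.0309], 0.53)]
top tape_mid [([0.4252, 0.1648, 0.0207], 0.71)]
top coupler_mid []
```

View pics/wrist5.png

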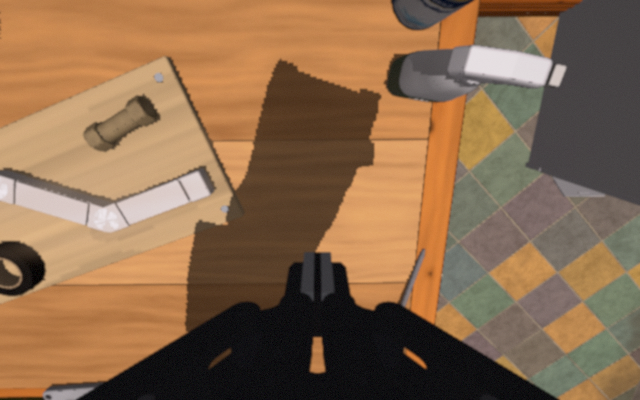

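All three lids are flush: lid 3 meets the cap at (190,185), lid 2 meets bend2 at (100,213), and lid 1's free end reads z 0.031. The tape and coupler are in place and the hand is clear.

```bash
python3 -c "
from h import *
print(ticket.finish_job())"
```

```text
the job is handed in; nothing more can be done
None
```

I pressed all three lids down flush in one unbroken stroke from the round box to the end cap, at about 7–8 N. The tape roll and coupler are where they lay, the hand is clear, and the job is handed in; no verdict came back.

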